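# Ready the downdraught sanding box: cover to 60 degrees, filter drawer home

## Task

Get the bench-top downdraught sanding box ready for work. Raise its hinged window cover by the handle bar so that it leans over the grille as a dust hood at 60 degrees from flat (to within 2.5 degrees) and stays there by itself: the stiff hinge springs back ten degrees or more when you let go, so let go, look, and correct it until it holds. Once it has stood there untouched for a moment, push the filter drawer fully home until its catch pulls it shut, leaving the cover as set and the loose things beside the box where they are.

Things in the scene. Friction and masses are not known exactly. Their poses are not given: they have to be found in the camera images.
- sanding_box: Grey bench-top downdraught sanding box, fixed, 170 deep (x) x 240 wide (y) x 105 mm high, slotted grille on top. Origin: centre of its underside, on the table. Its -x side is the front, facing the robot roughly; z is up. It carries a hinged cover on top and a filter drawer in the front. A scale disc on its right-hand side at the hinge has a tick every 15 degrees, longer every 30, from 0 (flat) to 90.
- cover_hinge (a point): Middle of the cover's hinge axis, at the box's top rear edge, 79 mm behind its centre, 113 mm up; axis along the box's y; axes as the box's. It holds by friction with springy leaves: it takes 4 to 9 N at the bar to move. Raised and let go near 60 degrees it drops back 12 to 17 degrees, more when the cover is heavy; pushed down and let go it springs up 5 to 10. After that it holds. Goes to 100.
- cover_handle (a point): Centre of the cover's rubber-sleeved handle bar (16 mm thick, 114 mm clear between its arms, along y), 205 mm from the hinge axis, 40 mm beyond the cover's edge. The point turns with the cover: its axes equal the box's when the cover is flat (0); raising turns them about +y, so its z's angle from vertical is the cover's angle (starts at 5 to 37 degrees). Cover: framed window 165 x 236 x 12 mm, 0.25 to 0.75 kg.
- drawer_pull (a point): Centre of the drawer's bar pull (11 mm thick, 100 mm long, along y, 35 mm off the drawer's front, 43 mm above the table). When the drawer is home it lies 126 mm in front of the box's centre. With the cover low, its handle bar hangs over the pull's path; with the cover raised there is room above.
- filter_drawer (a joint): How far the drawer is open, in m: 0 fully home against a hard stop, starts 0.03 to 0.055 open. It slides along the box's x with about 1.5 N of drag; from 12 mm to about 6 mm a sprung roller catch resists with up to 10 N and pushes it back out if let go; once past, the catch pulls it home with some 7 N and holds it.
- sanding_block: Foam sanding block, 62 x 115 x 31 mm, loose, lying to the right of the drawer; leave it alone. Origin: centre of its underside, long axis y.
- spray_can: Aerosol can, 67 mm across, 205 mm tall, loose, standing to the right of the box; leave it alone. Origin: centre of its underside.
- masking_tape: Roll of masking tape, 104 mm across, 25 mm high, loose, lying flat some way to the right of the box; leave it alone. Origin: centre of its underside.

How it is judged (in metres and radians):
On the way, in this order (a step that is already met when the one before it is completed fails the run):
1. the cover stands by itself within 2.5 degrees of 60 degrees, the robot off the box, for a second (angle between cover_handle's own z axis and vertical between 1.0036 and 1.0908 rad and contact force between each of the fingers, the arm and sanding_box below 0.2 N), for 1 s.
2. then the filter drawer is pushed fully home (value of joint filter_drawer below 0.0025 m), for 0.2 s.
At the end, for the whole second after the job is handed in: The cover stands by itself within 2.5 degrees of 60 degrees from flat, the filter drawer is fully home (open less than 2.5 mm) and at rest, and the sanding block, spray can and masking tape are within 20 mm of where they began (angle between cover_handle's own z axis and vertical between 1.0036 and 1.0908 rad and value of joint filter_drawer below 0.0025 m and velocity of joint filter_drawer below 0.01 m/s and distance of each of sanding_block, spray_can, masking_tape from where it was at the start of the episode below 0.02 m); the robot touches nothing.
It fails at once if the sanding block, spray can or masking tape was moved by more than 20 mm (distance of any of sanding_block, spray_can, masking_tape from where it was at the start of the episode above 0.02 m).
It also fails if it takes over 64 s, if anything falls off the work surface, if the arm or the gripper's body presses on something with over 40 N, if the wrist force passes 120 N, or if a joint passes its speed limit or range.

## Robot

A 6-joint arm with a two-finger parallel gripper is mounted at the origin on a cart in front of the work surface, level with it; the furniture and walls round the work are solid. World frame = base frame: x ahead of the robot, y to its left, z up, the work surface at z = 0. Lengths are in mm, angles in rad, forces in N, time in s.
With the tool pointing down it reaches from about 275 to 750 mm from the base axis. Payload 10.2 kg.
Tool frame: the origin (TCP) lies midway between the tips of the shut fingers; the grasp point (between the pads) lies 19 mm behind it; x points along the fingers, y is the direction in which the jaws open and shut, and the axes are right-handed (so a half turn about x gives the same grasp; the last joint's range is limited). The gripper opens to 85 mm and grips with 20 to 120 N. Pads are 22 mm wide; open, the fingers measure 114 mm over their backs; the gripper's body (76 mm by 85 mm) begins 54 mm behind the grasp point. The pads swing forward as they close: fully open they stand 13 mm farther back than shut.
Start: joints at [0.91, 0.313, 1.498, -0, 1.331, -0.223], TCP at [222.586, 475.486, 231.294] pointing down, gripper open.
Joint ranges: [-2.94, 2.94], [-0.97, 2.17], [0.19, 2.56], [-1.23, 4.37], [0.02, 3.11], [-2.88, 2.88]. Speed limits (rad/s): [2.39, 2.39, 3.01, 3.14, 3.14, 3.14].

## Interface

Orientations are given as a unit quaternion [w, x, y, z].
In Python, from rig import sense, capture, get_calibration, finish_job gives the robot as it stands.
- The arm moves only by the tool jog_arm, never from a script. Its argument "increments" is a list of rows, each an object of numbers: "rx", "ry", "rz": the turn, a rotation vector about the tool's x, y, z in rad; "x", "y", "z": the shift along the tool's x, y, z in mm; "hand": the finger opening in mm, from 0 to 85.4. A call has 1 to 5 rows; each row shifts and turns the commanded pose from where the row before left it, along the tool's axes as they then stand; what a row does not reach is not made up. A row lasts 1/8 s, in which the tool goes at most 62.5 mm and 10.7 degrees, less where a joint would pass 70% of its speed; a pose out of reach is approached as far as the arm can. A call with a gripper value outside its range is refused whole. The fingers move at their own pace and stop on an object; "force" is the grip in N (left out, the last holds). Time passes only in rows, so rows that do not move let the fingers close. It gives the time, the measured TCP pose, the force and the opening at its end, in the units of the state.
- sense(): the state, without advancing time (a new reading comes with each control period).
- capture(name): name is "scene" or "top" or "wrist"; returns the picture (400x640x3 uint8, red, green, blue); there is no depth.
- get_calibration(name): a dict with "camera_matrix" (3x3 intrinsics, pixels), "D" ([k1, k2, p1, p2, k3] as OpenCV has them; the pictures are not rectified), "R" (3x3) and "t" (3): a world point X has camera coordinates R X + t; the wrist camera has in their place "T_tool_cam" (4x4, takes a point from camera to tool coordinates, whose origin is the TCP and whose axes are the tool frame's). Camera axes: x right, y down, z forward; pixel columns grow to the right and rows downward; lengths in mm; the calibration is good to about 2 mm. A picture is of the moment at which its call begins: read the wrist's pose just before it. get_calibration takes no time and is no camera call.
- finish_job(): hands the job in, once; it reports no verdict.
The state is a dict: "time_s": time; "joints": joint angles; "dq": joint speeds; "tau": joint torques, N m; "eef_pos": TCP position; "ee_rot": TCP orientation; "force": force on the tool from outside, world axes, zero at the start; "wrist_torque": the same for the moment, N m; "grip_width": opening from 0.0 (shut) to 1.0 (fully open).
Only numpy, scipy, OpenCV 4.12 (cv2) and the standard library are available. Lean on these libraries where they do the work, as an engineer would, in place of code of your own. Each camera call takes 0.05 s, during which the arm holds its last target.

## Working session

There is one attempt and no reset: what is moved stays moved. The work goes in short steps, Python scripts to look and compute and a tool call to move; the robot and the scene stay as the last step left them, time stands still between calls to the robot, and variables do not carry over. Pictures are saved under pics/ and viewed, and the job is handed in when it is done.

Besides the shell and the picture viewer there is one more tool, called after "Emit:" as name([rows], argument=value, ...), one row to a line, values as JSON. jog_arm: Moves the arm, as the interface text tells. Its arguments: {"type":"object","properties":{"increments":{"type":"array","items":{"type":"object","properties":{"rx":{"type":"number"},"ry":{"type":"number"},"rz":{"type":"number"},"x":{"type":"number"},"y":{"type":"number"},"z":{"type":"number"},"hand":{"type":"number"}}}},"force":{"type":"number"}},"required":["increments"]}

```bash
mkdir -p pics; ls; cat > h.py <<'E'
import numpy as np, cv2, json
from rig import sense, capture, get_calibration, finish_job
def save(n,f):
    im=capture(n); cv2.imwrite('pics/'+f,im[:,:,::-1]); return im
def ray(n,uv):
    c=get_calibration(n); K=np.array(c['camera_matrix']);D=np.array(c['D'],float)
    p=cv2.undistortPoints(np.array([[uv]],float),K,D)[0,0]
    R=np.array(c['R']);t=np.array(c['t']).ravel()
    d=R.T@np.array([p[0],p[1],1]);return -R.T@t,d/np.linalg.norm(d)
def onz(n,uv,z):
    o,d=ray(n,uv);return o+d*(z-o[2])/d[2]
def tri(l):
    A=np.zeros((3,3));b=np.zeros(3)
    for n,uv in l:
        o,d=ray(n,uv);P=np.eye(3)-np.outer(d,d);A+=P;b+=P@o
    X=np.linalg.solve(A,b);return X
def proj(n,X):
    c=get_calibration(n);R=np.array(c['R']);t=np.array(c['t']).ravel()
    return cv2.projectPoints(np.atleast_2d(np.array(X,float)),cv2.Rodrigues(R)[0],t,np.array(c['camera_matrix']),np.array(c['D'],float))[0][:,0]
E
python3 - <<'E'
from h import *
print(sense())
for n in('scene','top','wrist'):
    save(n,n+'0.png')
for n in('scene','top'):
    c=get_calibration(n);print(n,c)
print(get_calibration('wrist'))
E
```

```text
pics
{'time_s': 0.0, 'joints': array([ 9.09583884e-01,  3.13449682e-01,  1.49842756e+00, -1.94382541e-05,
        1.33098735e+00, -2.23395283e-01]), 'dq': array([-0.00153995, -0.000107  , -0.00112008,  0.0018528 ,  0.00092868,
       -0.00140562]), 'tau': array([ 5.70899883e-04, -4.12272763e+01, -2.59739149e+01, -1.84742166e-04,
        4.31955224e-03, -7.12004544e-05]), 'eef_pos': array([222.43585443, 475.27201964, 230.73882035]), 'ee_rot': array([ 0.69004548,  0.1531475 ,  0.69041838, -0.15396606]), 'force': array([0.13806555, 0.95474422, 0.13448465]), 'wrist_torque': array([ 0.02468611,  0.00479242, -0.02607431]), 'grip_width': 1.0010380985659932}
scene {'camera_matrix': array([[386.29662261,   0.        , 326.4785902 ],
       [  0.        , 386.29662261, 196.33095967],
       [  0.        ,   0.        ,   1.        ]]), 'D': array([-0.05866788,  0.        ,  0.        ,  0.        ,  0.        ]), 'R': array([[-0.48676784, -0.87349724, -0.00772352],
       [-0.75397126,  0.42459247, -0.50124702],
       [ 0.44111723, -0.23816761, -0.86526977]]), 't': array([250.40380176, 478.56
[... 425 characters left out ...]
-01, -5.41595118e-02, -9.36684004e-01]]), 't': array([ 61.74322029, 561.62359156, 837.49459294])}
{'camera_matrix': array([[337.90494087,   0.        , 319.13814871],
       [  0.        , 337.90494087, 199.5208045 ],
       [  0.        ,   0.        ,   1.        ]]), 'D': array([0.01741046, 0.        , 0.        , 0.        , 0.        ]), 'T_tool_cam': array([[-1.23415020e-03, -3.08634335e-01,  9.51179964e-01,
        -1.41906814e+02],
       [ 9.99998876e-01,  4.29270537e-04,  1.43678010e-03,
         5.56490357e-01],
       [-8.51753203e-04,  9.51180668e-01,  3.08633458e-01,
        -7.86914524e+01],
       [ 0.00000000e+00,  0.00000000e+00,  0.00000000e+00,
         1.00000000e+00]])}
```

View pics/scene0.png

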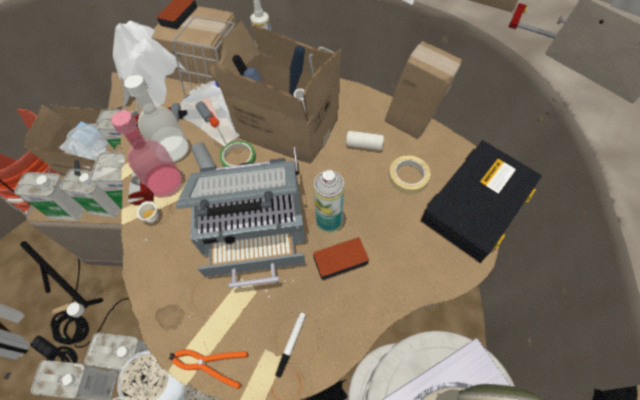

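View pics/top0.png

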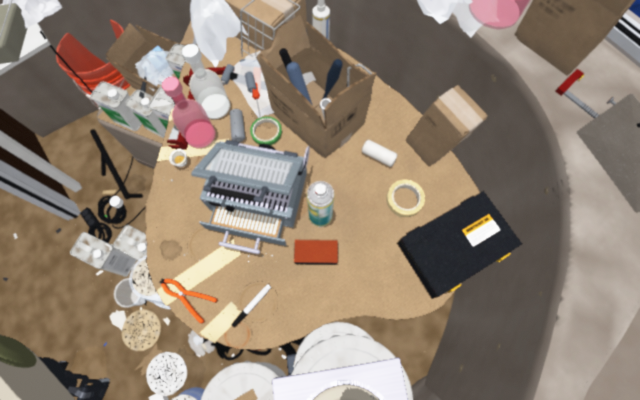

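View pics/wrist0.png

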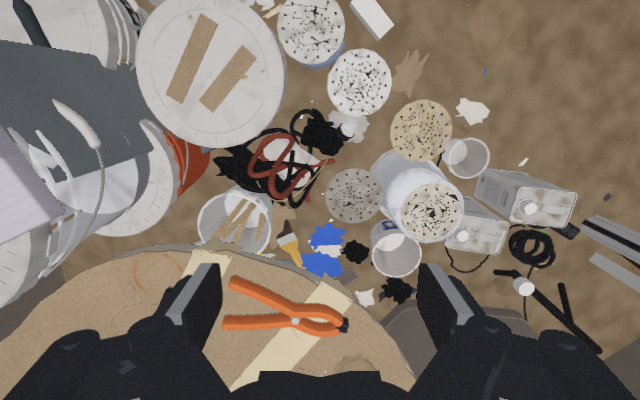

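```bash
python3 - <<'E'
import cv2
a=cv2.imread('pics/scene0.png')[130:300,170:370];cv2.imwrite('pics/s0z.png',cv2.resize(a,None,fx=4,fy=4,interpolation=cv2.INTER_CUBIC)[:600])
cv2.imwrite('pics/s0z.png',cv2.resize(a,None,fx=3.5,fy=3.5,interpolation=cv2.INTER_CUBIC))
a=cv2.imread('pics/top0.png')[120:270,180:345];cv2.imwrite('pics/t0z.png',cv2.resize(a,None,fx=4,fy=4,interpolation=cv2.INTER_CUBIC))
E
```

```text
(no output)
```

View pics/s0z.png

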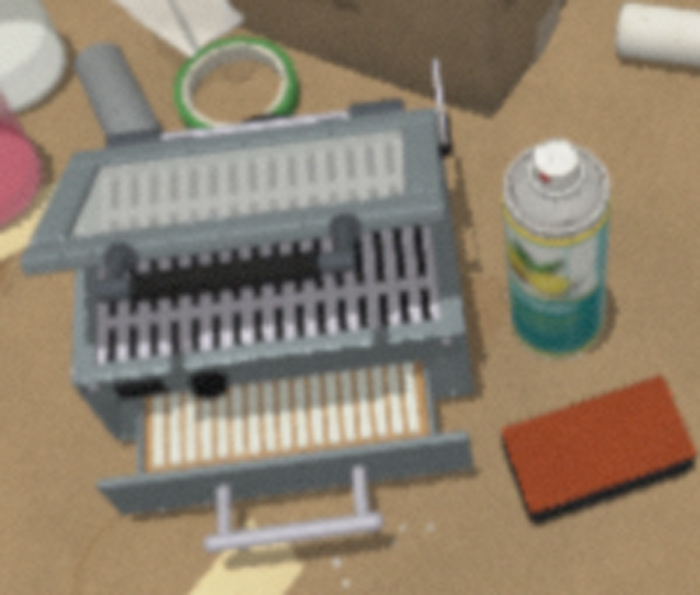

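View pics/t0z.png

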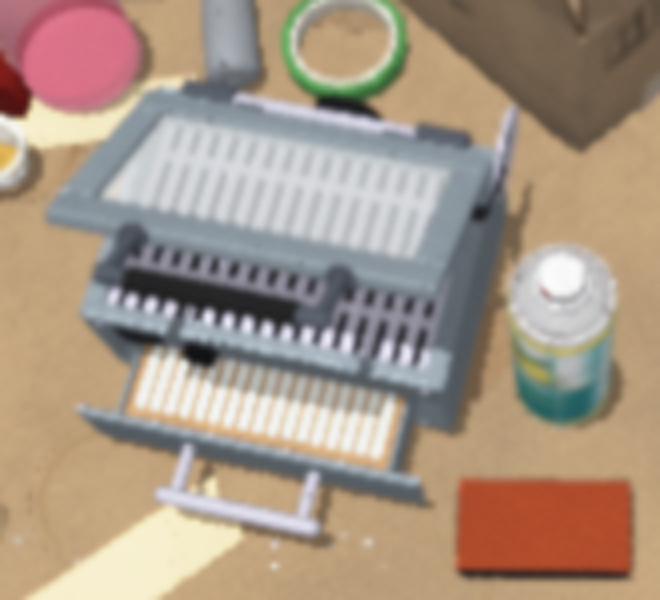

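```bash
python3 - <<'E'
from h import *
S=lambda x,y:('scene',(170+x/3.5-.35,130+y/3.5-.35))
T=lambda x,y:('top',(180+x/4-.4,120+y/4-.4))
P={'pullL':(S(210,543),T(160,494)),'pullR':(S(378,522),T(318,528)),'bar':(S(225,273),T(212,295)),
'barL':(S(130,285),T(124,282)),'barR':(S(320,262),T(298,308)),
'covFL':(S(28,258),T(48,218)),'covFR':(S(437,213),T(437,280)),'covBL':(S(75,160),T(150,92)),'covBR':(S(437,115),T(495,155)),
'boxFRtop':(S(465,330),T(447,368)),'boxFLtop':(S(80,375),T(88,308)),'needle':(S(435,60),T(513,108))}
for k,v in P.items():
    X=tri(v); print(k,X.round(1),[ (proj(n,X)[0]-uv).round(1) for n,uv in v])
for n,uv,z in [('scene',(331,210),15),('scene',(545,520),0)]: pass
for k,uv in {'blockTL':(458,480),'blockTR':(630,480),'blockBR':(630,572),'blockBL':(458,572)}.items(): print(k,onz(*T(*uv),31).round(1))
print('can',onz(*T(560,410),0),onz(*T(562,270),205),'tape',onz('top',(406,198),12))
E
```

```text
pullL [489.  246.9  58.3] [array([-0.2, -0.1]), array([0.1, 0.1])]
pullR [456.8 151.6  41.2] [array([0.2, 0.1]), array([-0.1, -0.2])]
bar [548.6 170.9 233. ] [array([0.2, 0.1]), array([-0.1, -0.1])]
barL [559.6 216.  243. ] [array([0.4, 0.2]), array([-0.3, -0.2])]
barR [535.5 125.1 226.1] [array([-0.5, -0.3]), array([0.3, 0.3])]
covFL [608.6 258.9 232.6] [array([0.1, 0. ]), array([-0.1, -0. ])]
covFR [557.3  49.2 182.6] [array([-0.6, -0.3]), array([0.4, 0.4])]
covBL [745.6 223.5 118.2] [array([-0.2, -0.1]), array([0.2, 0.1])]
covBR [663.2   2.7 117.3] [array([-0.9, -0.5]), array([0.6, 0.6])]
boxFRtop [537.   52.1  72.7] [array([-1.6, -1. ]), array([1.1, 1.3])]
boxFLtop [600.7 272.1 113.1] [array([-0.2, -0.1]), array([0.1, 0.1])]
needle [685.1 -11.2 140.6] [array([0., 0.]), array([-0., -0.])]
blockTL [476.8  58.2  31. ]
blockTR [459.6 -53.6  31. ]
blockBR [399.8 -43.4  31. ]
blockBL [416.6  66.1  31. ]
can [522.8731583  -16.69847661   0.        ] [544.79750094 -21.30852148 205.        ] tape [ 551.66459083 -266.18497104   12.        ]
```

```bash
cat > fit.py <<'E'
from h import *
from scipy.optimize import least_squares
S=lambda x,y:('scene',(170+x/3.5-.35,130+y/3.5-.35))
T=lambda x,y:('top',(180+x/4-.4,120+y/4-.4))
def bx(p,q):
    x,y,w=p[:3];c,s=np.cos(w),np.sin(w);return np.array([x+c*q[0]-s*q[1],y+s*q[0]+c*q[1],q[2]])
def cv(p,r,yy,h=0):
    a=p[3];return bx(p,[79-r*np.cos(a)+h*np.sin(a),yy,113+r*np.sin(a)+h*np.cos(a)])
E
cat > f1.py <<'E'
from fit import *
obs=[]
pull=lambda s:(lambda p:bx(p,[-126-p[4],50*s,43]))
for s,a,b in((1,S(210,543),T(160,494)),(-1,S(378,522),T(318,528))): obs+=[('pull',pull(s),a),('pull',pull(s),b)]
for s,a,b in((1,S(80,376),T(88,312)),(-1,S(465,330),T(447,386))):
    f=(lambda s:lambda p:bx(p,[-85,120*s,105]))(s); obs+=[('rim',f,a),('rim',f,b)]
for s,a,b in((1,S(130,285),T(124,282)),(-1,S(320,262),T(298,308))):
    f=(lambda s:lambda p:cv(p,205,57*s))(s); obs+=[('bar',f,a),('bar',f,b)]
for s,a,b in((1,S(28,262),T(48,218)),(-1,S(437,218),T(437,285))):
    f=(lambda s:lambda p:cv(p,165,118*s))(s); obs+=[('cov',f,a),('cov',f,b)]
def res(p): return np.concatenate([proj(n,f(p))[0]-uv for _,f,(n,uv) in obs])
r=least_squares(res,[640,140,-.2,.5,.045],loss='soft_l1')
r=least_squares(res,[640,140,-.2,.5,45],loss='soft_l1')
print(r.x.round(3),np.degrees(r.x[2:4]))
for (k,f,(n,uv)),e in zip(obs,r.fun.reshape(-1,2)): print(k,n,np.round(uv),(proj(n,f(r.x))[0]-uv).round(1))
print('bar',cv(r.x,205,0),'pull',pull(0)(r.x))
E
python3 f1.py
```

```text
[ 6.41366e+02  1.35480e+02 -3.71000e-01  5.64000e-01  5.23030e+01] [-21.27505809  32.3369842 ]
pull scene [230. 285.] [0.7 0.3]
pull top [220. 243.] [ 1.6 -0.2]
pull scene [278. 279.] [-0.8  0.2]
pull top [259. 252.] [-1.  -0.3]
rim scene [193. 237.] [-2.5  0.6]
rim top [202. 198.] [-1.4 -1.3]
rim scene [303. 224.] [ 0.3 -0.4]
rim top [291. 216.] [ 0.1 -0.1]
bar scene [207. 211.] [-2.8  0.8]
bar top [211. 190.] [-1.1 -2.5]
bar scene [261. 205.] [ 4.6 -0.3]
bar top [254. 197.] [4.6 1.4]
cov scene [178. 205.] [-1.7  1. ]
cov top [192. 174.] [ 0.4 -1.6]
cov scene [295. 192.] [ 3.  -1.3]
cov top [289. 191.] [1.3 2.2]
bar [553.57816379 169.66247984 222.6540595 ] pull [475.21453399 200.17589041  43.        ]
```

```bash
cat > plan.py <<'E'
from h import *
from scipy.spatial.transform import Rotation as Ro
def Rcur(s): q=s['ee_rot'];return Ro.from_quat([q[1],q[2],q[3],q[0]])
def box_axes(w): return np.array([np.cos(w),np.sin(w),0]),np.array([-np.sin(w),np.cos(w),0])
def toolR(w,al,phi,sgn):
    bx_,by_=box_axes(w);z=np.array([0,0,1.]);a=np.radians(al);f=np.radians(phi)
    t=np.sin(a)*bx_+np.cos(a)*z;u=np.cos(a)*bx_-np.sin(a)*z
    x=np.cos(f)*u+np.sin(f)*by_;y=sgn*t
    return Ro.from_matrix(np.c_[x,y,np.cross(x,y)])
def rows(R0,p0,R1,p1,n=None):
    d=(R0.inv()*R1).as_rotvec();L=np.linalg.norm(p1-p0)
    if n is None:n=int(max(np.ceil(np.degrees(np.linalg.norm(d))/10.2),np.ceil(L/50),1))
    R=R0;out=[]
    for k in range(n):
        s=R.inv().apply((p1-p0)/n)
        out.append(dict(x=round(s[0],1),y=round(s[1],1),z=round(s[2],1),rx=round(d[0]/n,3),ry=round(d[1]/n,3),rz=round(d[2]/n,3)))
        R=R*Ro.from_rotvec(d/n)
    return out
def show(r):
    for i in range(0,len(r),5): print(json.dumps(r[i:i+5]))
E
python3 - <<'E'
from plan import *
s=sense();R=Rcur(s);print(R.as_matrix().round(2))
bar=np.array([553.6,169.7,222.7]);w=-.371
for sg in(1,-1):
  for phi in(0,25):
    R1=toolR(w,45,phi,sg);print(sg,phi,R1.as_matrix().round(2).tolist(),np.degrees((R.inv()*R1).magnitude()))
R1=toolR(w,45,25,1 if (R.inv()*toolR(w,45,25,1)).magnitude()<(R.inv()*toolR(w,45,25,-1)).magnitude() else -1)
p=bar-110*R1.as_matrix()[:,0];print(p);show(rows(R,s['eef_pos'],R1,p))
E
```

```text
[[-0.    0.42  0.91]
 [-0.    0.91 -0.42]
 [-1.   -0.   -0.  ]]
1 0 [[0.66, 0.66, -0.36], [-0.26, -0.26, -0.93], [-0.71, 0.71, 0.0]] 95.15450311053355
1 25 [[0.75, 0.66, -0.05], [0.16, -0.26, -0.95], [-0.64, 0.71, -0.3]] 88.69088287579086
-1 0 [[0.66, -0.66, 0.36], [-0.26, 0.26, 0.93], [-0.71, -0.71, 0.0]] 101.72712018708755
-1 25 [[0.75, -0.66, 0.05], [0.16, 0.26, 0.95], [-0.64, -0.71, 0.3]] 112.4910461762831
[471.04773738 151.93229284 293.19420203]
[{"x": -6.9, "y": -20.8, "z": 40.2, "rx": 0.137, "ry": -0.027, "rz": 0.101}, {"x": -7.6, "y": -14.4, "z": 42.9, "rx": 0.137, "ry": -0.027, "rz": 0.101}, {"x": -7.5, "y": -7.7, "z": 44.6, "rx": 0.137, "ry": -0.027, "rz": 0.101}, {"x": -6.7, "y": -0.8, "z": 45.3, "rx": 0.137, "ry": -0.027, "rz": 0.101}, {"x": -5.3, "y": 6.0, "z": 45.1, "rx": 0.137, "ry": -0.027, "rz": 0.101}]
[{"x": -3.1, "y": 12.6, "z": 44.0, "rx": 0.137, "ry": -0.027, "rz": 0.101}, {"x": -0.4, "y": 18.6, "z": 41.9, "rx": 0.137, "ry": -0.027, "rz": 0.101}, {"x": 2.9, "y": 24.0, "z": 38.9, "rx": 0.137, "ry": -0.027, "rz": 0.101}, {"x": 6.5, "y": 28.6, "z": 35.2, "rx": 0.137, "ry": -0.027, "rz": 0.101}]
```

Emit:
jog_arm([
  {"x": -7,"y": -21,"z": 40,"rx": 0.137,"ry": -0.027,"rz": 0.101},
  {"x": -8,"y": -14,"z": 43,"rx": 0.137,"ry": -0.027,"rz": 0.101},
  {"x": -7,"y": -8,"z": 45,"rx": 0.137,"ry": -0.027,"rz": 0.101},
  {"x": -7,"y": -1,"z": 45,"rx": 0.137,"ry": -0.027,"rz": 0.101},
  {"x": -5,"y": 6,"z": 45,"rx": 0.137,"ry": -0.027,"rz": 0.101},
])

```text
schema error: expected keys rx, ry, rz, x, y, z, hand
```

Emit:
jog_arm([
  {"x": -3,"y": 13,"z": 44,"rx": 0.137,"ry": -0.027,"rz": 0.101},
  {"x": 0,"y": 19,"z": 42,"rx": 0.137,"ry": -0.027,"rz": 0.101},
  {"x": 3,"y": 24,"z": 39,"rx": 0.137,"ry": -0.027,"rz": 0.101},
  {"x": 6,"y": 29,"z": 35,"rx": 0.137,"ry": -0.027,"rz": 0.101},
  {"x": 0},
])

```text
schema error: expected keys rx, ry, rz, x, y, z, hand
```

```bash
python3 - <<'E'
from plan import *
s=sense();print(s['time_s'],s['joints'].round(2),s['eef_pos'].round(1),s['force'].round(1),Rcur(s).as_matrix().round(2).tolist())
w=save('wrist','wrist1.png');save('scene','scene1.png')
E
```

```text
0.15 [ 0.91  0.31  1.5   0.    1.33 -0.22] [222.5 475.3 230.9] [-0.   0.4 -0.2] [[-0.0, 0.42, 0.91], [-0.0, 0.91, -0.42], [-1.0, -0.0, -0.0]]
```

View pics/wrist1.png

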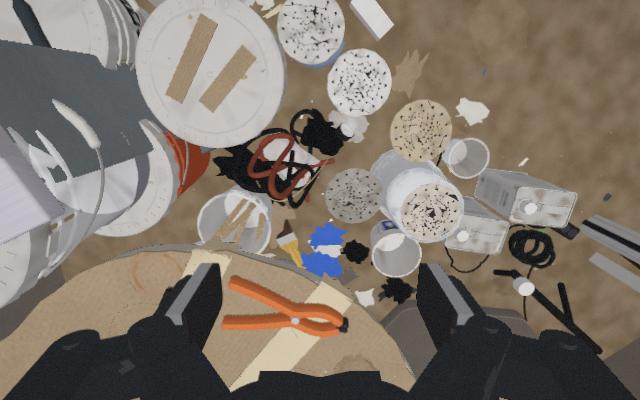

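View pics/scene1.png

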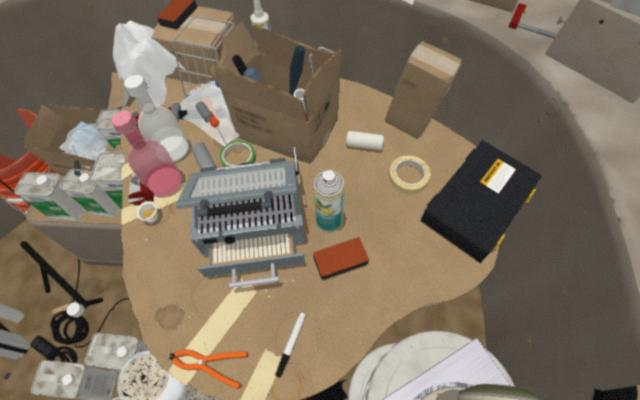

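Nothing moved: every row needs all seven keys, including hand. I'll send the same move again with them filled in.

Emit:
jog_arm([
  {"x": -7,"y": -21,"z": 40,"rx": 0.137,"ry": -0.027,"rz": 0.101,"hand": 85},
  {"x": -8,"y": -14,"z": 43,"rx": 0.137,"ry": -0.027,"rz": 0.101,"hand": 85},
  {"x": -7,"y": -8,"z": 45,"rx": 0.137,"ry": -0.027,"rz": 0.101,"hand": 85},
  {"x": -7,"y": -1,"z": 45,"rx": 0.137,"ry": -0.027,"rz": 0.101,"hand": 85},
  {"x": -5,"y": 6,"z": 45,"rx": 0.137,"ry": -0.027,"rz": 0.101,"hand": 85},
])

```text
time_s: 0.88
eef_pos: [360.9, 294.4, 266.3]
ee_rot: [0.659, 0.53, 0.492, -0.21]
force: [1.1, 0.5, 0.5]
grip_width: 0.992
```

Emit:
jog_arm([
  {"x": -3,"y": 13,"z": 44,"rx": 0.137,"ry": -0.027,"rz": 0.101,"hand": 85},
  {"x": 0,"y": 19,"z": 42,"rx": 0.137,"ry": -0.027,"rz": 0.101,"hand": 85},
  {"x": 3,"y": 24,"z": 39,"rx": 0.137,"ry": -0.027,"rz": 0.101,"hand": 85},
  {"x": 6,"y": 29,"z": 35,"rx": 0.137,"ry": -0.027,"rz": 0.101,"hand": 85},
  {"x": 0,"y": 0,"z": 0,"rx": 0,"ry": 0,"rz": 0,"hand": 85},
])

```text
time_s: 1.5
eef_pos: [471.8, 150.3, 293.7]
ee_rot: [0.545, 0.761, 0.267, -0.229]
force: [0.6, 0.4, -0.2]
grip_width: 0.996
```

```bash
python3 - <<'E'
from plan import *
s=sense();print(s['time_s'],s['joints'].round(2),s['eef_pos'].round(1),s['force'].round(1),Rcur(s).as_matrix().round(2).tolist())
w=save('wrist','wrist1.png');save('scene','scene1.png')
E
```

```text
1.5 [-0.02 -0.19  2.12  0.48  0.39 -0.19] [471.8 150.3 293.7] [ 0.6  0.4 -0.2] [[0.75, 0.66, -0.06], [0.16, -0.26, -0.95], [-0.64, 0.71, -0.3]]
```

View pics/wrist1.png

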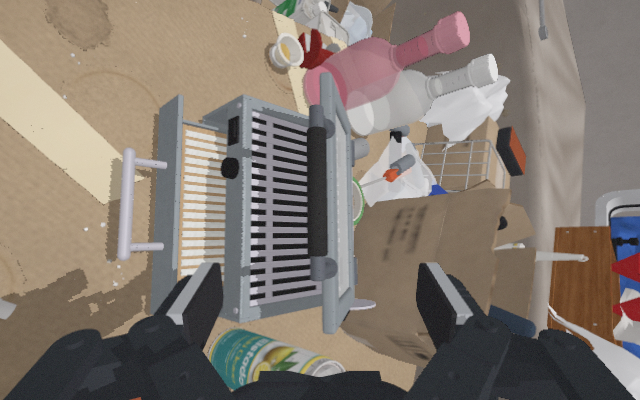

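View pics/scene1.png

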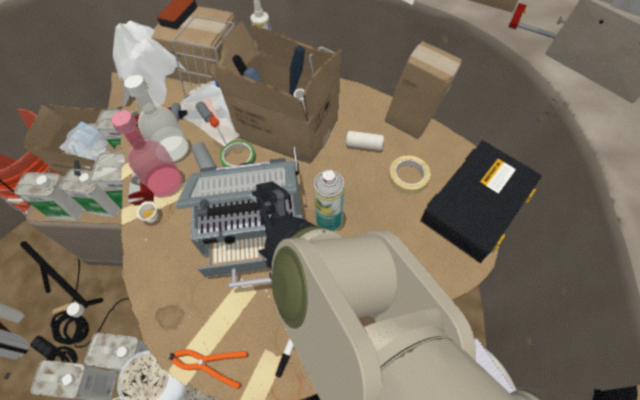

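```bash
python3 - <<'E'
import cv2
a=cv2.imread('pics/wrist1.png')[60:345,90:390];cv2.imwrite('pics/w1z.png',cv2.resize(a,None,fx=2.1,fy=2.1,interpolation=cv2.INTER_CUBIC))
E
```

```text
(no output)
```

View pics/w1z.png

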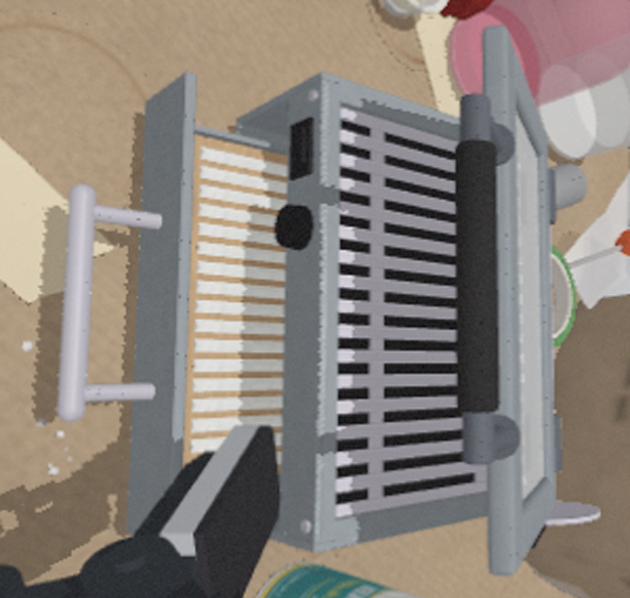

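```bash
cat >> h.py <<'E'
def setw(pos,quat):
    c=get_calibration('wrist');T=np.array(c['T_tool_cam']);from scipy.spatial.transform import Rotation as Ro
    Rt=Ro.from_quat([quat[1],quat[2],quat[3],quat[0]]).as_matrix()
    Rwc=Rt@T[:3,:3];o=np.array(pos)+Rt@T[:3,3]
    return dict(camera_matrix=c['camera_matrix'],D=c['D'],R=Rwc.T,t=-Rwc.T@o)
WC={}
_g=get_calibration
def get_calibration(n):
    return WC[n] if n in WC else _g(n)
E
cat > f2.py <<'E'
from fit import *; import h
s=sense();h.WC['w1']=setw(s['eef_pos'],s['ee_rot'])
W=lambda x,y:('w1',(90+x/2.1-.26,60+y/2.1-.26))
obs=[]
def add(k,f,*o): obs.extend((k,f,x) for x in o)
pull=lambda s:(lambda p:bx(p,[-126-p[4],48*s,43]))
add('pull',pull(1),S(213,543),T(163,495),W(80,192));add('pull',pull(-1),S(375,522),T(315,528),W(70,413))
rim=lambda s:(lambda p:bx(p,[-85,120*s,105]))
add('rim',rim(1),S(80,376),T(88,312),W(322,76));add('rim',rim(-1),S(465,330),T(447,386),W(318,550))
bar=lambda s:(lambda p:cv(p,205,57*s))
add('bar',bar(1),W(476,142));add('bar',bar(-1),W(478,412))
add('barC',bar(0),S(225,273),T(212,295))
def res(p): return np.concatenate([proj(n,f(p))[0]-uv for _,f,(n,uv) in obs])
r=least_squares(res,[640,140,-.3,.5,45],loss='soft_l1')
print(r.x.round(3),np.degrees(r.x[2:4]))
for k,f,(n,uv) in obs: print(k,n,np.round(uv),(proj(n,f(r.x))[0]-uv).round(1))
print('bar',cv(r.x,205,0),'pull',pull(0)(r.x), 'err deg',np.sqrt(np.diag(np.linalg.inv(r.jac.T@r.jac))))
E
python3 f2.py
```

```text
[ 6.40614e+02  1.38925e+02 -3.59000e-01  5.65000e-01  5.17390e+01] [-20.59235672  32.38664186]
pull scene [231. 285.] [0.4 1.1]
pull top [220. 243.] [1.  0.4]
pull w1 [128. 151.] [0.6 6.2]
pull scene [277. 279.] [-1.2  0.7]
pull top [258. 252.] [-1.4 -0.2]
pull w1 [123. 256.] [-0.1 -0.7]
rim scene [193. 237.] [-3.5  2.2]
rim top [202. 198.] [-2.5 -0.2]
rim w1 [243.  96.] [2.2 0.1]
rim scene [303. 224.] [-0.5 -0.1]
rim top [291. 216.] [-0.7 -0. ]
rim w1 [241. 322.] [0.5 4.7]
bar w1 [316. 127.] [-0.1 -3.5]
bar w1 [317. 256.] [ 0.3 13.4]
barC scene [234. 208.] [-0.   1.4]
barC top [233. 193.] [ 0.3 -0. ]
bar [552.5146334  172.02643127 222.80413581] pull [474.23124428 201.43930492  43.        ] err deg [0.95220009 0.9336139  0.00586188 0.00461546 1.17390784]
```

```bash
python3 - <<'E'
from plan import *
s=sense();R=Rcur(s);b=np.array([552.5,172,222.8]);print(R.inv().apply(b-s['eef_pos']))
E
```

```text
[109.90540954  -1.84982566  -1.86304404]
```

Emit:
jog_arm([
  {"x": 32,"y": -1,"z": 0,"rx": 0,"ry": 0,"rz": 0,"hand": 85},
  {"x": 32,"y": 0,"z": 0,"rx": 0,"ry": 0,"rz": 0,"hand": 85},
  {"x": 32,"y": 0,"z": 0,"rx": 0,"ry": 0,"rz": 0,"hand": 85},
  {"x": 32,"y": 0,"z": 0,"rx": 0,"ry": 0,"rz": 0,"hand": 85},
  {"x": 0,"y": 0,"z": 0,"rx": 0,"ry": 0,"rz": 0,"hand": 60},
])

```text
time_s: 2.22
eef_pos: [566.8, 174.2, 209.8]
ee_rot: [0.546, 0.759, 0.271, -0.228]
force: [-0.5, -0.6, 0.0]
grip_width: 0.81
```

```bash
python3 - <<'E'
from plan import *
s=sense();print(s['time_s'],s['joints'].round(2),s['eef_pos'].round(1),s['force'].round(1))
w=save('wrist','wrist2.png')
E
```

```text
2.225 [ 0.04  0.18  2.    0.95  0.16 -0.65] [566.8 174.2 209.8] [-0.5 -0.6  0. ]
```

View pics/wrist2.png

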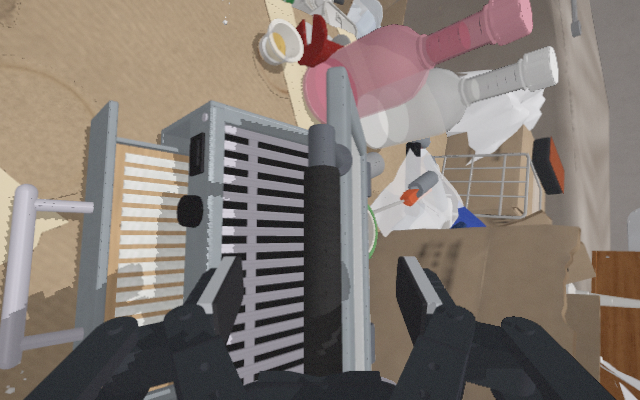

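Emit:
jog_arm([
  {"x": 0,"y": 0,"z": 0,"rx": 0,"ry": 0,"rz": 0,"hand": 10},
  {"x": 0,"y": 0,"z": 0,"rx": 0,"ry": 0,"rz": 0,"hand": 10},
  {"x": 0,"y": 0,"z": 0,"rx": 0,"ry": 0,"rz": 0,"hand": 10},
  {"x": 0,"y": 0,"z": 0,"rx": 0,"ry": 0,"rz": 0,"hand": 10},
], force=20)

```text
time_s: 2.78
eef_pos: [566.6, 173.0, 212.0]
ee_rot: [0.546, 0.76, 0.269, -0.227]
force: [-6.4, 1.3, 4.3]
grip_width: 0.177
```

```bash
python3 - <<'E'
from plan import *
s=sense();print(s['time_s'],s['joints'].round(2),s['eef_pos'].round(1),s['force'].round(1),s['wrist_torque'].round(2),s['grip_width']*85.4)
w=save('wrist','wrist3.png')
E
```

```text
2.775 [ 0.04  0.17  2.    0.95  0.16 -0.65] [566.6 173.  212. ] [-6.4  1.3  4.3] [0.04 0.45 0.34] 15.085832708866517
```

View pics/wrist3.png

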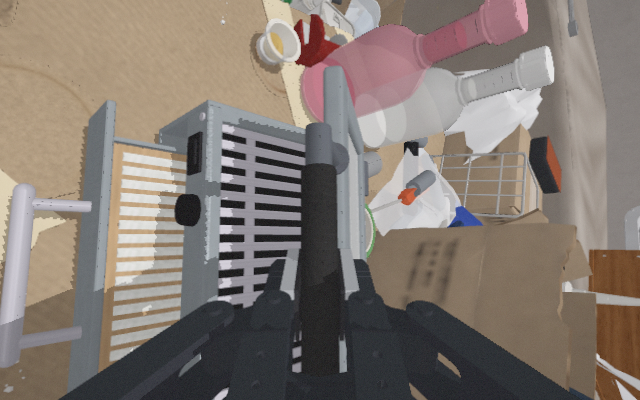

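```bash
cat > arc.py <<'E'
from plan import *
from fit import cv
P=[640.6,138.9,-.359,0,0]
def arc(a0,a1,t0,t1,n,phi=25,corr=0):
    # relative rows: bar-fixed point in the tool at k behind TCP
    k=22;s=sense();R0=toolR(P[2],t0,phi,1) if False else Rcur(s)
    dR=np.radians(t1-t0)/n;by=box_axes(P[2])[1];R=R0;p=s['eef_pos'];out=[]
    for i in range(n):
        th0=np.radians(a0+(a1-a0)*i/n);th1=np.radians(a0+(a1-a0)*(i+1)/n)
        db=cv([*P[:3],th1],205,0)-cv([*P[:3],th0],205,0)
        R2=Ro.from_rotvec(by*dR)*R
        dp=db+k*(R2.as_matrix()[:,0]-R.as_matrix()[:,0])
        sft=R.inv().apply(dp);rv=(R.inv()*R2).as_rotvec()
        out.append(dict(zip(('x','y','z','rx','ry','rz'),[*sft.round(1),*rv.round(3)])));R=R2
    return out
E
python3 - <<'E'
from arc import *
s=sense();R=Rcur(s);b=np.array([552.5,172,222.8]);print(R.inv().apply(b-s['eef_pos']))
for th in (31,32,33,34): print(th,R.inv().apply(cv([*P[:3],np.radians(th)],205,0)-s['eef_pos']).round(1))
show(arc(32.4,54.4,45,57,10))
E
```

```text
[-17.67430158  -1.31260204  -1.51815332]
31 [-16.7  -6.1  -1. ]
32 [-17.4  -2.7  -1.3]
33 [-18.1   0.8  -1.7]
34 [-18.7   4.3  -2. ]
[{"x": -1.4, "y": 7.3, "z": -0.7, "rx": 0.009, "ry": -0.0, "rz": -0.019}, {"x": -1.3, "y": 7.3, "z": -0.7, "rx": 0.009, "ry": -0.0, "rz": -0.019}, {"x": -1.1, "y": 7.3, "z": -0.6, "rx": 0.009, "ry": -0.0, "rz": -0.019}, {"x": -1.0, "y": 7.4, "z": -0.6, "rx": 0.009, "ry": -0.0, "rz": -0.019}, {"x": -0.9, "y": 7.4, "z": -0.5, "rx": 0.009, "ry": -0.0, "rz": -0.019}]
[{"x": -0.8, "y": 7.4, "z": -0.4, "rx": 0.009, "ry": -0.0, "rz": -0.019}, {"x": -0.6, "y": 7.4, "z": -0.4, "rx": 0.009, "ry": -0.0, "rz": -0.019}, {"x": -0.5, "y": 7.4, "z": -0.3, "rx": 0.009, "ry": -0.0, "rz": -0.019}, {"x": -0.4, "y": 7.4, "z": -0.3, "rx": 0.009, "ry": -0.0, "rz": -0.019}, {"x": -0.3, "y": 7.4, "z": -0.2, "rx": 0.009, "ry": -0.0, "rz": -0.019}]
```

Emit:
jog_arm([
  {"x": -1.4,"y": 7.3,"z": -0.7,"rx": 0.009,"ry": 0,"rz": -0.019,"hand": 10},
  {"x": -1.3,"y": 7.3,"z": -0.7,"rx": 0.009,"ry": 0,"rz": -0.019,"hand": 10},
  {"x": -1.1,"y": 7.3,"z": -0.6,"rx": 0.009,"ry": 0,"rz": -0.019,"hand": 10},
  {"x": -1,"y": 7.4,"z": -0.6,"rx": 0.009,"ry": 0,"rz": -0.019,"hand": 10},
  {"x": -0.9,"y": 7.4,"z": -0.5,"rx": 0.009,"ry": 0,"rz": -0.019,"hand": 10},
])

```text
time_s: 3.45
eef_pos: [586.9, 165.2, 240.2]
ee_rot: [0.517, 0.758, 0.301, -0.26]
force: [-6.5, 1.1, -2.4]
grip_width: 0.181
```

Emit:
jog_arm([
  {"x": -0.8,"y": 7.4,"z": -0.4,"rx": 0.009,"ry": 0,"rz": -0.019,"hand": 10},
  {"x": -0.6,"y": 7.4,"z": -0.4,"rx": 0.009,"ry": 0,"rz": -0.019,"hand": 10},
  {"x": -0.5,"y": 7.4,"z": -0.3,"rx": 0.009,"ry": 0,"rz": -0.019,"hand": 10},
  {"x": -0.4,"y": 7.4,"z": -0.3,"rx": 0.009,"ry": 0,"rz": -0.019,"hand": 10},
  {"x": -0.3,"y": 7.4,"z": -0.2,"rx": 0.009,"ry": 0,"rz": -0.019,"hand": 10},
])

```text
time_s: 4.08
eef_pos: [612.7, 155.5, 264.7]
ee_rot: [0.487, 0.754, 0.331, -0.291]
force: [-8.9, 2.5, 0.3]
grip_width: 0.18
```

```bash
cat > st.py <<'E'
from arc import *
s=sense();R=Rcur(s);print(round(s['time_s'],2),s['joints'].round(2),s['eef_pos'].round(1),'F',s['force'].round(1),'Ftool',R.inv().apply(s['force']).round(1),'w',round(s['grip_width']*85.4,1))
print('pitch',np.degrees(np.arcsin(-R.as_matrix()[2,0])).round(1),'alpha(y)',np.degrees(np.arccos(R.as_matrix()[2,1])).round(1))
from scipy.optimize import brentq
for k in (16,18,20):
    b=s['eef_pos']-k*R.as_matrix()[:,0];x,z=np.dot(b-np.array([P[0],P[1],0]),box_axes(P[2])[0]),b[2]
    print(k,'theta',np.degrees(np.arctan2(z-113,79-x)).round(2),'r',np.hypot(z-113,79-x).round(1),'ylocal',np.dot(b-np.array([P[0],P[1],0]),box_axes(P[2])[1]).round(1))
E
python3 st.py; python3 -c "
from arc import *
show(arc(54.4,74.4,57,68,9))"
```

```text
4.08 [-0.03  0.21  1.7   0.43  0.6  -0.07] [612.7 155.5 264.7] F [-8.9  2.5  0.3] Ftool [-5.1 -7.6 -1.4] w 15.4
pitch 49.6 alpha(y) 57.2
16 theta 54.05 r 202.5 ylocal -0.9
18 theta 54.07 r 204.3 ylocal -1.8
20 theta 54.1 r 206.1 ylocal -2.6
[{"x": -0.2, "y": 7.5, "z": -0.2, "rx": 0.009, "ry": -0.0, "rz": -0.019}, {"x": -0.1, "y": 7.5, "z": -0.1, "rx": 0.009, "ry": -0.0, "rz": -0.019}, {"x": 0.1, "y": 7.5, "z": -0.1, "rx": 0.009, "ry": -0.0, "rz": -0.019}, {"x": 0.2, "y": 7.5, "z": -0.0, "rx": 0.009, "ry": -0.0, "rz": -0.019}, {"x": 0.3, "y": 7.5, "z": 0.0, "rx": 0.009, "ry": -0.0, "rz": -0.019}]
[{"x": 0.4, "y": 7.5, "z": 0.1, "rx": 0.009, "ry": -0.0, "rz": -0.019}, {"x": 0.6, "y": 7.5, "z": 0.2, "rx": 0.009, "ry": -0.0, "rz": -0.019}, {"x": 0.7, "y": 7.5, "z": 0.2, "rx": 0.009, "ry": -0.0, "rz": -0.019}, {"x": 0.8, "y": 7.5, "z": 0.3, "rx": 0.009, "ry": -0.0, "rz": -0.019}]
```

Emit:
jog_arm([
  {"x": -0.2,"y": 7.5,"z": -0.2,"rx": 0.009,"ry": 0,"rz": -0.019,"hand": 10},
  {"x": -0.1,"y": 7.5,"z": -0.1,"rx": 0.009,"ry": 0,"rz": -0.019,"hand": 10},
  {"x": 0.1,"y": 7.5,"z": -0.1,"rx": 0.009,"ry": 0,"rz": -0.019,"hand": 10},
  {"x": 0.2,"y": 7.5,"z": 0,"rx": 0.009,"ry": 0,"rz": -0.019,"hand": 10},
  {"x": 0.3,"y": 7.5,"z": 0,"rx": 0.009,"ry": 0,"rz": -0.019,"hand": 10},
])

```text
time_s: 4.7
eef_pos: [643.3, 143.9, 284.2]
ee_rot: [0.455, 0.749, 0.359, -0.321]
force: [-7.0, 1.2, 1.9]
grip_width: 0.18
```

Emit:
jog_arm([
  {"x": 0.4,"y": 7.5,"z": 0.1,"rx": 0.009,"ry": 0,"rz": -0.019,"hand": 10},
  {"x": 0.6,"y": 7.5,"z": 0.2,"rx": 0.009,"ry": 0,"rz": -0.019,"hand": 10},
  {"x": 0.7,"y": 7.5,"z": 0.2,"rx": 0.009,"ry": 0,"rz": -0.019,"hand": 10},
  {"x": 0.8,"y": 7.5,"z": 0.3,"rx": 0.009,"ry": 0,"rz": -0.019,"hand": 10},
  {"x": 0,"y": 0,"z": 0,"rx": 0,"ry": 0,"rz": 0,"hand": 10},
])

```text
time_s: 5.32
eef_pos: [670.3, 133.5, 295.1]
ee_rot: [0.43, 0.743, 0.381, -0.344]
force: [-6.5, 1.2, 2.8]
grip_width: 0.178
```

```bash
python3 st.py; python3 -c "
from arc import *
show(arc(74.4,60,68,68,5))
save('scene','scene4.png');save('top','top4.png')
"
```

```text
5.33 [-0.09  0.36  1.37  0.39  0.96  0.04] [670.3 133.5 295.1] F [-6.5  1.2  2.8] Ftool [-5.1 -5.  -1. ] w 15.2
pitch 57.0 alpha(y) 67.9
16 theta 74.33 r 203.0 ylocal -1.3
18 theta 74.27 r 204.8 ylocal -2.1
20 theta 74.21 r 206.6 ylocal -3.0
[{"x": -0.9, "y": -10.3, "z": -0.2, "rx": 0.0, "ry": 0.0, "rz": 0.0}, {"x": -0.4, "y": -10.3, "z": -0.0, "rx": 0.0, "ry": 0.0, "rz": 0.0}, {"x": 0.0, "y": -10.3, "z": 0.2, "rx": 0.0, "ry": 0.0, "rz": 0.0}, {"x": 0.5, "y": -10.3, "z": 0.4, "rx": 0.0, "ry": 0.0, "rz": 0.0}, {"x": 1.0, "y": -10.2, "z": 0.6, "rx": 0.0, "ry": 0.0, "rz": 0.0}]
```

View pics/top4.png

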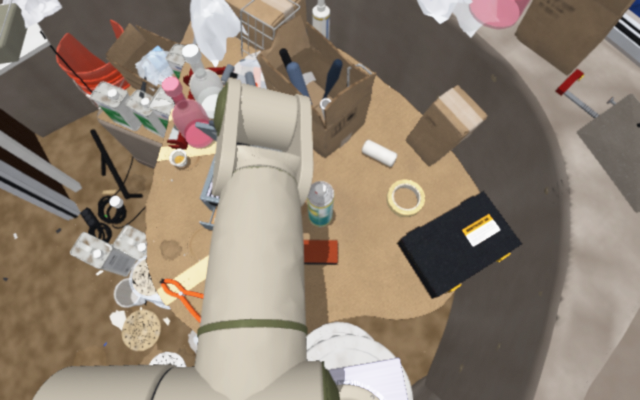

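Emit:
jog_arm([
  {"x": -0.9,"y": -10.3,"z": -0.2,"rx": 0,"ry": 0,"rz": 0,"hand": 10},
  {"x": -0.4,"y": -10.3,"z": 0,"rx": 0,"ry": 0,"rz": 0,"hand": 10},
  {"x": 0,"y": -10.3,"z": 0.2,"rx": 0,"ry": 0,"rz": 0,"hand": 10},
  {"x": 0,"y": 0,"z": 0,"rx": 0,"ry": 0,"rz": 0,"hand": 10},
  {"x": 0,"y": 0,"z": 0,"rx": 0,"ry": 0,"rz": 0,"hand": 10},
])

```text
time_s: 6.05
eef_pos: [643.5, 143.5, 284.2]
ee_rot: [0.43, 0.743, 0.38, -0.344]
force: [-0.6, 0.2, -1.2]
grip_width: 0.182
```

```bash
python3 st.py
```

```text
6.05 [-0.08  0.31  1.47  0.4   0.91  0.03] [643.5 143.5 284.2] F [-0.6  0.2 -1.2] Ftool [ 0.8 -1.1  0.4] w 15.5
pitch 56.9 alpha(y) 67.8
16 theta 65.66 r 202.6 ylocal -1.4
18 theta 65.68 r 204.4 ylocal -2.3
20 theta 65.69 r 206.3 ylocal -3.1
```

Emit:
jog_arm([
  {"x": 0.5,"y": -7.2,"z": 0.3,"rx": 0,"ry": 0,"rz": 0,"hand": 10},
  {"x": 0,"y": 0,"z": 0,"rx": 0,"ry": 0,"rz": 0,"hand": 10},
  {"x": 0,"y": 0,"z": 0,"rx": 0,"ry": 0,"rz": 0,"hand": 10},
])

```text
time_s: 6.42
eef_pos: [637.4, 145.8, 281.0]
ee_rot: [0.43, 0.743, 0.38, -0.344]
force: [-0.5, 0.1, -2.7]
grip_width: 0.176
```

```bash
python3 st.py
```

```text
6.42 [-0.08  0.3   1.49  0.4   0.89  0.03] [637.4 145.8 281. ] F [-0.5  0.1 -2.7] Ftool [ 2.1 -1.5  1.1] w 15.0
pitch 56.9 alpha(y) 67.8
16 theta 63.63 r 202.5 ylocal -1.4
18 theta 63.66 r 204.3 ylocal -2.2
20 theta 63.69 r 206.1 ylocal -3.1
```

Emit:
jog_arm([
  {"x": 0.8,"y": -7.2,"z": 0.4,"rx": 0,"ry": 0,"rz": 0,"hand": 10},
  {"x": 0,"y": 0,"z": 0,"rx": 0,"ry": 0,"rz": 0,"hand": 10},
  {"x": 0,"y": 0,"z": 0,"rx": 0,"ry": 0,"rz": 0,"hand": 10},
])

```text
time_s: 6.8
eef_pos: [631.6, 148.2, 278.0]
ee_rot: [0.43, 0.743, 0.38, -0.343]
force: [0.5, -0.2, 0.3]
grip_width: 0.177
```

```bash
python3 st.py
```

```text
6.8 [-0.07  0.29  1.51  0.4   0.88  0.03] [631.6 148.2 278. ] F [ 0.5 -0.2  0.3] Ftool [-0.1  0.6 -0.1] w 15.1
pitch 56.9 alpha(y) 67.8
16 theta 61.65 r 202.7 ylocal -1.2
18 theta 61.7 r 204.5 ylocal -2.0
20 theta 61.75 r 206.3 ylocal -2.9
```

```bash
python3 -c "
from h import *
save('wrist','wg.png')"
```

Emit:
jog_arm([
  {"x": 0,"y": 0,"z": 0,"rx": 0,"ry": 0,"rz": 0,"hand": 85},
  {"x": 0,"y": 0,"z": 0,"rx": 0,"ry": 0,"rz": 0,"hand": 85},
  {"x": 0,"y": 0,"z": 0,"rx": 0,"ry": 0,"rz": 0,"hand": 85},
  {"x": 0,"y": 0,"z": 0,"rx": 0,"ry": 0,"rz": 0,"hand": 85},
])

```text
time_s: 7.35
eef_pos: [631.5, 148.2, 277.6]
ee_rot: [0.43, 0.743, 0.38, -0.344]
force: [0.8, 0.3, 0.7]
grip_width: 0.988
```

```bash
python3 st.py; python3 -c "
from h import *
save('wrist','wr.png')
a=cv2.imread('pics/wg.png');b=cv2.imread('pics/wr.png');cv2.imwrite('pics/cmp.png',np.hstack([a[:,120:520],b[:,120:520]]))"
```

```text
7.35 [-0.07  0.29  1.51  0.4   0.88  0.03] [631.5 148.2 277.6] F [0.8 0.3 0.7] Ftool [-0.2  0.8 -0.7] w 84.4
pitch 56.9 alpha(y) 67.8
16 theta 61.57 r 202.4 ylocal -1.2
18 theta 61.63 r 204.2 ylocal -2.0
20 theta 61.68 r 206.0 ylocal -2.9
```

View pics/cmp.png

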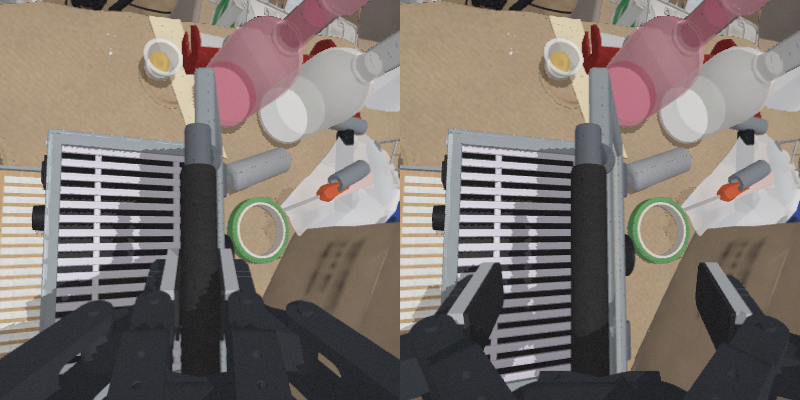

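```bash
cat > barcol.py <<'E'
from h import *
import sys
def edges(im,row,c0=240,c1=420):
    g=cv2.cvtColor(im,cv2.COLOR_BGR2GRAY)[row-3:row+4,c0:c1].mean(0)
    m=g<48
    # longest run near centre
    best=(0,0,0);i=0
    while i<len(m):
        if m[i]:
            j=i
            while j<len(m) and m[j]:j+=1
            if j-i>best[0]:best=(j-i,i+c0,j+c0)
            i=j
        else:i+=1
    return best
if __name__=='__main__':
    for f in sys.argv[1:]:
        im=cv2.imread('pics/'+f);print(f,[edges(im,r) for r in(180,200,220,240)])
E
python3 barcol.py wg.png wr.png
```

```text
wg.png [(14, 301, 315), (15, 300, 315), (15, 301, 316), (14, 301, 315)]
wr.png [(17, 291, 308), (19, 290, 309), (16, 291, 307), (14, 291, 305)]
```

```bash
python3 - <<'E'
from arc import *
from scipy.optimize import least_squares
D=[([566.6,173.0,212.0],[0.546,0.76,0.269,-0.227]),([586.9,165.2,240.2],[0.517,0.758,0.301,-0.26]),([612.7,155.5,264.7],[0.487,0.754,0.331,-0.291]),([643.3,143.9,284.2],[0.455,0.749,0.359,-0.321]),([670.3,133.5,295.1],[0.43,0.743,0.381,-0.344]),([643.5,143.5,284.2],[0.43,0.743,0.38,-0.344]),([637.4,145.8,281],[.43,.743,.38,-.344]),([631.6,148.2,278.],[0.43,0.743,0.38,-0.343])]
ux=box_axes(P[2])[0]
def xz(k):
    o=[]
    for p,q in D:
        R=Ro.from_quat([q[1],q[2],q[3],q[0]]).as_matrix();b=np.array(p)-k*R[:,0];o.append([np.dot(b,ux),b[2]])
    return np.array(o)
for hzfix in (True,False):
    f=lambda v:np.hypot(*(xz(v[1])-[v[0],v[2] if not hzfix else 113]).T)-205
    r=least_squares(f,[np.dot([P[0],P[1],0],ux)+79,18,113]);q=xz(r.x[1])-[r.x[0],113 if hzfix else r.x[2]]
    print(r.x,f(r.x).round(2),np.degrees(np.arctan2(q[:,1],-q[:,0])).round(2), 'hx est',np.dot([P[0],P[1],0],ux)+79)
E
```

```text
[630.70518316  18.17006561 113.        ] [ 0.15 -0.03 -0.12  0.03  0.23 -0.11 -0.18  0.04] [32.63 43.09 53.9  65.04 74.06 65.49 63.46 61.51] hx est 629.9600018272587
[633.9331813   12.24032836 108.55255124] [-0.01  0.02 -0.01  0.04  0.05 -0.1  -0.13  0.14] [32.87 43.17 53.82 64.8  73.71 65.14 63.1  61.16] hx est 629.9600018272587
```

Emit:
jog_arm([
  {"x": -25,"y": -1,"z": 0,"rx": 0,"ry": 0,"rz": 0,"hand": 85},
  {"x": -30,"y": 0,"z": 0,"rx": 0,"ry": 0,"rz": 0,"hand": 85},
  {"x": -40,"y": 0,"z": 0,"rx": 0,"ry": 0,"rz": 0,"hand": 85},
  {"x": -45,"y": 0,"z": 0,"rx": 0,"ry": 0,"rz": 0,"hand": 85},
  {"x": 0,"y": 0,"z": 0,"rx": 0,"ry": 0,"rz": 0,"hand": 85},
])

```text
time_s: 8.02
eef_pos: [564.1, 110.2, 398.1]
ee_rot: [0.431, 0.744, 0.379, -0.342]
force: [0.1, -0.2, -1.5]
grip_width: 0.999
```

```bash
python3 st.py|head -2; python3 - <<'E'
from arc import *
s=sense();np.save('w5.npy',np.r_[s['eef_pos'],s['ee_rot']])
save('wrist','wrist5.png');
R=Rcur(s);bx_,by_=box_axes(P[2])
R1=toolR(P[2],80,8,1);O=np.array([P[0],P[1],0])
pre=O+bx_*-235+np.array([0,0,110]);print(pre);show(rows(R,s['eef_pos'],R1,pre))
E
```

```text
8.03 [-0.17  0.07  1.48  0.39  1.16  0.04] [564.1 110.2 398.1] F [ 0.1 -0.2 -1.5] Ftool [ 1.3 -0.4  0.8] w 85.3
pitch 56.6 alpha(y) 67.5
[420.58157197 221.46446771 110.        ]
[{"x": 28.8, "y": -38.8, "z": 5.7, "rx": 0.006, "ry": -0.042, "rz": -0.031}, {"x": 30.2, "y": -37.9, "z": 4.7, "rx": 0.006, "ry": -0.042, "rz": -0.031}, {"x": 31.5, "y": -36.9, "z": 3.6, "rx": 0.006, "ry": -0.042, "rz": -0.031}, {"x": 32.8, "y": -35.9, "z": 2.5, "rx": 0.006, "ry": -0.042, "rz": -0.031}, {"x": 33.9, "y": -34.8, "z": 1.3, "rx": 0.006, "ry": -0.042, "rz": -0.031}]
[{"x": 35.0, "y": -33.8, "z": 0.1, "rx": 0.006, "ry": -0.042, "rz": -0.031}, {"x": 36.0, "y": -32.7, "z": -1.2, "rx": 0.006, "ry": -0.042, "rz": -0.031}]
```

View pics/wrist5.png

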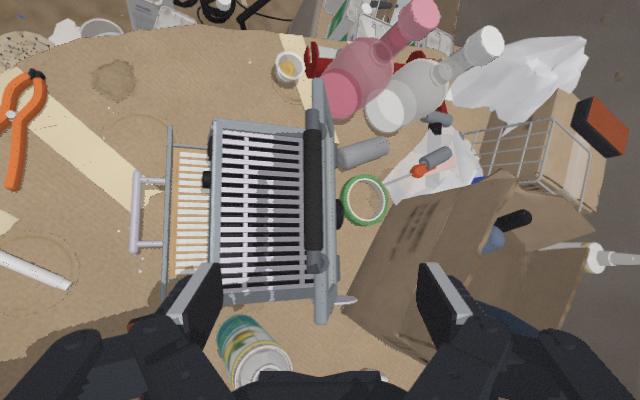

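```bash
python3 - <<'E'
from arc import *; import h
v=np.load('w5.npy');h.WC['w5']=setw(v[:3],v[3:])
im=cv2.imread('pics/wrist5.png')
g=cv2.cvtColor(im,cv2.COLOR_BGR2GRAY)
for r in(150,190,230): print(r,g[r-2:r+3,296:332].mean(0).astype(int))
for th in(56,58,60,62,64): print(th,[proj('w5',cv([P[0]+.7,P[1]-.3,P[2],np.radians(th)],205,y))[0].round(1) for y in(50,0,-50)])
v1=np.array([552.5,172,222.8])
E
```

```text
150 [ 96  97 114 132 139 140 127  75  35  36  38  40  42  43  44  45  45  46
  45  48  46  44  45  44  42  71 120 144 127 119 137 156 162 163 157 148]
190 [ 84  86  98 124 141 144 137  99  36  38  37  42  43  43  45  48  50  49
  49  49  49  49  48  46  46  42 104 150 140 120 127 147 158 164 165 157]
230 [125 126 128 136 141 142 142 121  32  37  39  42  46  45  47  49  48  48
  48  48  48  48  48  47  44  41  66 120 146 131 116 132 155 157 164 161]
56 [array([293.8, 133. ]), array([294.3, 191.2]), array([294.8, 252. ])]
58 [array([302. , 132.3]), array([302.7, 190.8]), array([303.4, 251.9])]
60 [array([310.3, 131.8]), array([311.2, 190.5]), array([312.1, 251.8])]
62 [array([318.7, 131.4]), array([319.8, 190.2]), array([320.9, 251.6])]
64 [array([327.2, 131. ]), array([328.5, 189.9]), array([329.8, 251.5])]
```

Emit:
jog_arm([
  {"x": 28.8,"y": -38.8,"z": 5.7,"rx": 0.006,"ry": -0.042,"rz": -0.031,"hand": 0},
  {"x": 30.2,"y": -37.9,"z": 4.7,"rx": 0.006,"ry": -0.042,"rz": -0.031,"hand": 0},
  {"x": 31.5,"y": -36.9,"z": 3.6,"rx": 0.006,"ry": -0.042,"rz": -0.031,"hand": 0},
  {"x": 32.8,"y": -35.9,"z": 2.5,"rx": 0.006,"ry": -0.042,"rz": -0.031,"hand": 0},
  {"x": 33.9,"y": -34.8,"z": 1.3,"rx": 0.006,"ry": -0.042,"rz": -0.031,"hand": 0},
])

```text
time_s: 8.7
eef_pos: [458.8, 190.8, 186.8]
ee_rot: [0.428, 0.677, 0.385, -0.459]
force: [0.5, 0.2, -0.1]
grip_width: -0.004
```

Emit:
jog_arm([
  {"x": 35,"y": -33.8,"z": 0.1,"rx": 0.006,"ry": -0.042,"rz": -0.031,"hand": 0},
  {"x": 36,"y": -32.7,"z": -1.2,"rx": 0.006,"ry": -0.042,"rz": -0.031,"hand": 0},
  {"x": 0,"y": 0,"z": 0,"rx": 0,"ry": 0,"rz": 0,"hand": 0},
])

```text
time_s: 9.07
eef_pos: [415.8, 222.4, 104.3]
ee_rot: [0.426, 0.646, 0.386, -0.503]
force: [0.1, 0.1, 0.3]
grip_width: 0.001
```

```bash
python3 st.py|head -2; python3 - <<'E'
from arc import *
s=sense();np.save('w6.npy',np.r_[s['eef_pos'],s['ee_rot']])
save('wrist','wrist6.png');save('top','top6.png')
R=Rcur(s);bx_,by_=box_axes(P[2]);print('local',(s['eef_pos']-[P[0],P[1],0])@np.c_[bx_,by_],s['eef_pos'][2],R.as_matrix().round(2).tolist())
E
```

```text
9.07 [0.23 0.25 1.97 0.04 0.71 0.54] [415.8 222.4 104.3] F [0.1 0.1 0.3] Ftool [-0.3  0.1 -0.1] w 0.0
pitch 78.0 alpha(y) 80.7
local [-239.79923211   -0.75447303] 104.26812283007588 [[0.2, 0.93, -0.32], [0.07, -0.34, -0.94], [-0.98, 0.16, -0.13]]
```

View pics/wrist6.png

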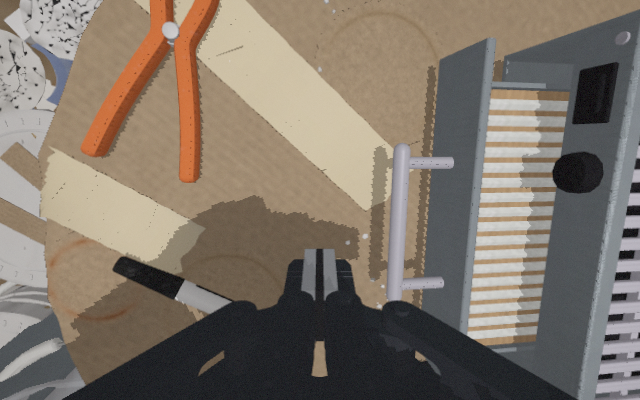

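View pics/top6.png

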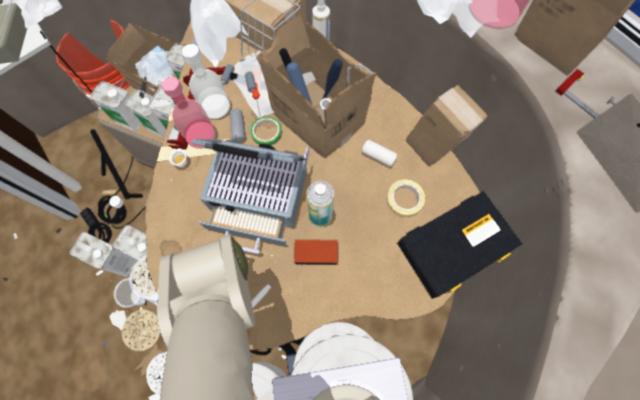

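```bash
python3 - <<'E'
from arc import *; import h
v=np.load('w6.npy');h.WC['w6']=setw(v[:3],v[3:])
bx_,by_=box_axes(P[2])
for uv in((402,148),(396,297),(429,163),(428,284)):
    X=onz('w6',uv,43);print(X.round(1),((X-[P[0],P[1],0])@np.c_[bx_,by_]).round(1))
s=sense();R=Rcur(s);O=np.array([P[0],P[1],0])
down=O+bx_*-215+by_*2+np.array([0,0,26]);show(rows(R,s['eef_pos'],R,down,3))
R=Rcur(s);print('unit push in tool',R.inv().apply(bx_))
E
```

```text
[495.3 250.7  43. ] [-175.3   53.6]
[460.  153.3  43. ] [-174.2  -50. ]
[510.  234.8  43. ] [-155.9   43.9]
[484.8 152.8  43. ] [-150.8  -41.7]
[{"x": 27.9, "y": 2.6, "z": 3.2, "rx": 0.0, "ry": 0.0, "rz": 0.0}, {"x": 27.9, "y": 2.6, "z": 3.2, "rx": 0.0, "ry": 0.0, "rz": 0.0}, {"x": 27.9, "y": 2.6, "z": 3.2, "rx": 0.0, "ry": 0.0, "rz": 0.0}]
unit push in tool [0.16530834 0.98584325 0.02804011]
```

Emit:
jog_arm([
  {"x": 27.9,"y": 2.6,"z": 3.2,"rx": 0,"ry": 0,"rz": 0,"hand": 0},
  {"x": 27.9,"y": 2.6,"z": 3.2,"rx": 0,"ry": 0,"rz": 0,"hand": 0},
  {"x": 27.9,"y": 2.6,"z": 3.2,"rx": 0,"ry": 0,"rz": 0,"hand": 0},
  {"x": 0,"y": 0,"z": 0,"rx": 0,"ry": 0,"rz": 0,"hand": 0},
])

```text
time_s: 9.68
eef_pos: [440.2, 215.3, 25.6]
ee_rot: [0.425, 0.649, 0.384, -0.501]
force: [0.3, 0.9, 0.6]
grip_width: 0.0
```

Emit:
jog_arm([
  {"x": 1.65,"y": 9.86,"z": 0.28,"rx": 0,"ry": 0,"rz": 0,"hand": 0},
  {"x": 1.65,"y": 9.86,"z": 0.28,"rx": 0,"ry": 0,"rz": 0,"hand": 0},
  {"x": 1.65,"y": 9.86,"z": 0.28,"rx": 0,"ry": 0,"rz": 0,"hand": 0},
  {"x": 1.65,"y": 9.86,"z": 0.28,"rx": 0,"ry": 0,"rz": 0,"hand": 0},
  {"x": 1.65,"y": 9.86,"z": 0.28,"rx": 0,"ry": 0,"rz": 0,"hand": 0},
])

```text
time_s: 10.3
eef_pos: [486.9, 198.3, 25.8]
ee_rot: [0.426, 0.648, 0.384, -0.501]
force: [-1.7, 0.2, 1.1]
grip_width: 0.003
```

```bash
python3 st.py|head -2; python3 - <<'E'
from arc import *
s=sense();save('wrist','wrist7.png')
R=Rcur(s);bx_,by_=box_axes(P[2]);print('local',(s['eef_pos']-[P[0],P[1],0])@np.c_[bx_,by_],s['eef_pos'][2])
E
```

```text
10.3 [0.14 0.49 1.88 0.08 0.56 0.42] [486.9 198.3  25.8] F [-1.7  0.2  1.1] Ftool [-1.4 -1.5  0.2] w 0.3
pitch 77.6 alpha(y) 80.4
local [-164.73051957    1.60803348] 25.78462036854368
```

View pics/wrist7.png

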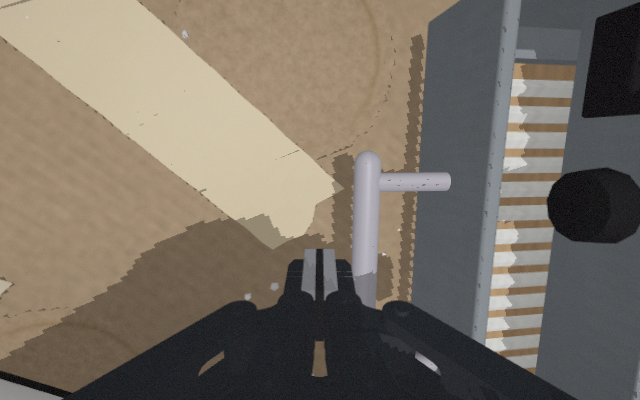

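Emit:
jog_arm([
  {"x": 1.0,"y": 6,"z": 0.2,"rx": 0,"ry": 0,"rz": 0,"hand": 0},
  {"x": 0.7,"y": 4,"z": 0.1,"rx": 0,"ry": 0,"rz": 0,"hand": 0},
  {"x": 0.7,"y": 4,"z": 0.1,"rx": 0,"ry": 0,"rz": 0,"hand": 0},
])

```text
time_s: 10.72
eef_pos: [498.2, 193.8, 25.2]
ee_rot: [0.425, 0.647, 0.385, -0.502]
force: [-10.3, 3.2, 6.4]
grip_width: -0.0
```

Emit:
jog_arm([
  {"x": 0.5,"y": 3,"z": 0.1,"rx": 0,"ry": 0,"rz": 0,"hand": 0},
  {"x": 0.5,"y": 3,"z": 0.1,"rx": 0,"ry": 0,"rz": 0,"hand": 0},
])

```text
time_s: 10.98
eef_pos: [505.0, 191.4, 25.5]
ee_rot: [0.426, 0.648, 0.384, -0.501]
force: [-0.4, -0.7, 0.9]
grip_width: 0.002
```

```bash
python3 st.py|head -2; python3 - <<'E'
from arc import *
s=sense()
R=Rcur(s);bx_,by_=box_axes(P[2]);print('local',(s['eef_pos']-[P[0],P[1],0])@np.c_[bx_,by_],s['eef_pos'][2])
E
```

```text
10.97 [0.12 0.52 1.84 0.08 0.58 0.4 ] [505.  191.4  25.5] F [-0.4 -0.7  0.9] Ftool [-1.   0.   0.7] w 0.2
pitch 77.6 alpha(y) 80.4
local [-145.37901887    1.51372382] 25.489322231417155
```

Emit:
jog_arm([
  {"x": 0.5,"y": 3,"z": 0.1,"rx": 0,"ry": 0,"rz": 0,"hand": 0},
  {"x": 0.3,"y": 2,"z": 0,"rx": 0,"ry": 0,"rz": 0,"hand": 0},
])

```text
time_s: 11.22
eef_pos: [507.0, 190.5, 24.9]
ee_rot: [0.424, 0.646, 0.386, -0.503]
force: [-22.5, 8.5, 16.0]
grip_width: 0.0
```

Emit:
jog_arm([
  {"x": 0.3,"y": 2,"z": 0,"rx": 0,"ry": 0,"rz": 0,"hand": 0},
  {"x": 0,"y": 0,"z": 0,"rx": 0,"ry": 0,"rz": 0,"hand": 0},
])

```text
time_s: 11.48
eef_pos: [507.1, 190.3, 24.3]
ee_rot: [0.424, 0.645, 0.387, -0.504]
force: [-24.9, 9.2, 12.3]
grip_width: -0.0
```

Hard stop reached, with about 27 N resisting at the pull. I'll back off and lift away.

Emit:
jog_arm([
  {"x": -1.5,"y": -9,"z": 0,"rx": 0,"ry": 0,"rz": 0,"hand": 0},
  {"x": -5,"y": -30,"z": 0,"rx": 0,"ry": 0,"rz": 0,"hand": 0},
  {"x": -15,"y": -40,"z": 0,"rx": 0,"ry": 0,"rz": 0,"hand": 0},
  {"x": -45,"y": -10,"z": 0,"rx": 0,"ry": 0,"rz": 0,"hand": 0},
  {"x": -45,"y": 0,"z": 0,"rx": 0,"ry": 0,"rz": 0,"hand": 0},
])

```text
time_s: 12.1
eef_pos: [406.4, 211.5, 120.9]
ee_rot: [0.426, 0.648, 0.384, -0.501]
force: [1.1, -0.0, 0.6]
grip_width: -0.001
```

Emit:
jog_arm([
  {"x": -50,"y": -35,"z": 0,"rx": 0,"ry": 0,"rz": 0.1,"hand": 0},
  {"x": -30,"y": -35,"z": 0,"rx": 0,"ry": 0,"rz": 0.17,"hand": 0},
  {"x": 0,"y": 0,"z": 0,"rx": 0,"ry": 0,"rz": 0.17,"hand": 0},
  {"x": 0,"y": 0,"z": 0,"rx": 0,"ry": 0,"rz": 0,"hand": 0},
])

```text
time_s: 12.6
eef_pos: [332.8, 226.3, 175.8]
ee_rot: [0.51, 0.701, 0.26, -0.425]
force: [-0.8, -0.1, 0.8]
grip_width: 0.002
```

```bash
python3 st.py|head -2; python3 - <<'E'
from arc import *
s=sense();np.save('w8.npy',np.r_[s['eef_pos'],s['ee_rot']])
a=save('wrist','wrist8.png');b=save('top','top8.png');c=save('scene','scene8.png')
E
```

```text
12.6 [ 0.5  -0.05  2.18 -0.53  0.64  1.24] [332.8 226.3 175.8] F [-0.8 -0.1  0.8] Ftool [-1.  -0.2  0.2] w 0.2
pitch 59.4 alpha(y) 60.4
```

View pics/wrist8.png

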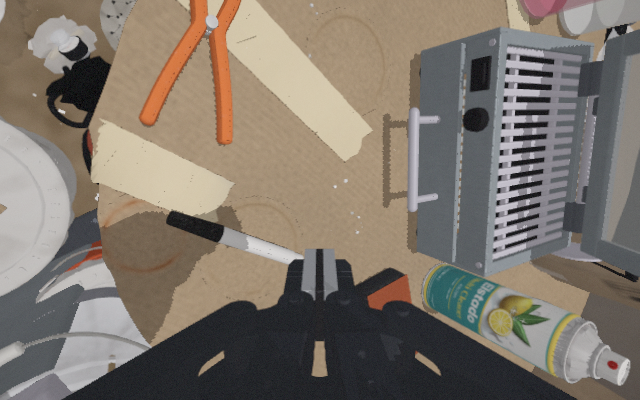

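View pics/top8.png

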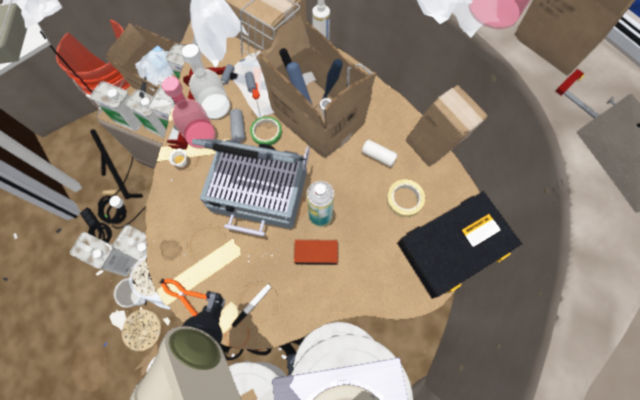

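View pics/scene8.png

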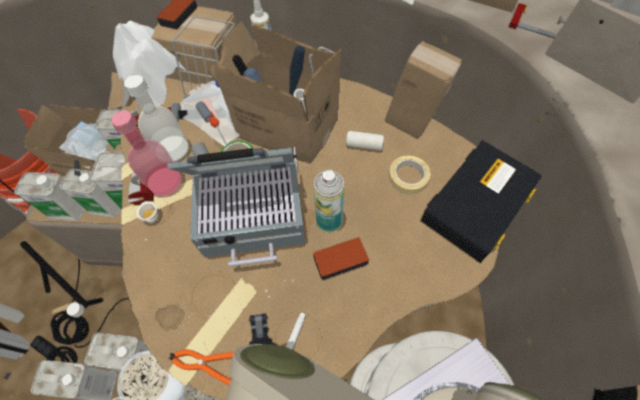

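```bash
python3 - <<'E'
from arc import *; import h
a=cv2.imread('pics/top6.png');b=cv2.imread('pics/top8.png')
d=cv2.absdiff(a[135:165,185:310],b[135:165,185:310]);print('cover diff top6-8',d.mean(),d.max())
for f,n,box in(('scene8.png','scene',(185,145,275,170)),('top8.png','top',(190,135,310,170))):
    im=cv2.imread('pics/'+f);x0,y0,x1,y1=box;g=im[y0:y1,x0:x1].max(2)
    m=(g<60).astype(np.uint8);nn,l,st,c=cv2.connectedComponentsWithStats(m);i=1+np.argmax(st[1:,4]);print(n,st[i],c[i]+[x0,y0])
    for th in(57,60,63):print(th,proj(n,cv([P[0],P[1],P[2],np.radians(th)],205,0))[0].round(1))
v=np.load('w8.npy');h.WC['w8']=setw(v[:3],v[3:]);bx_,by_=box_axes(P[2])
for uv in((414,113),(412,208)):
    print(((onz('w8',uv,43)-[P[0],P[1],0])@np.c_[bx_,by_]).round(1))
A=cv2.imread('pics/top0.png')[170:270,290:440];B=b[170:270,290:440];print(cv2.absdiff(A,B).mean())
E
```

```text
cover diff top6-8 0.8815111111111111 3
scene [  9   4  60  15 411] [224.22384428 155.56934307]
57 [225.5 162.5]
60 [224.7 156.5]
63 [223.9 150.6]
top [ 23   9  45  15 277] [235.14440433 151.01805054]
57 [234.8 156.1]
60 [235.4 151.1]
63 [236.2 146. ]
[-126.8   51. ]
[-127.7  -49.5]
4.419755555555556
```

```bash
python3 -c "
from h import *
print(finish_job())"
```

```text
the job is handed in; nothing more can be done
None
```

The cover is set as a dust hood at about 60°, the filter drawer is fully home, and the job is handed in at about 12.7 s. `finish_job` gives no verdict, so these are my own last checks.

- **Cover:** I gripped the bar, raised the cover from about 33° to 74°, and let it spring back while still held until the force reached zero. Then I opened the jaws and backed off. One correction wasn't needed. The wrist view put it at 60.35° after release, and the scene and top views agreed with 60° to within about 0.5°. Comparing pictures before and after the drawer push showed no cover movement.
- **Drawer:** I pushed it with the shut fingers. It rose to about 12 N at the catch, which then gave way, and it met a hard stop at about 27 N. The pull now measures 127–128 mm in front of the box centre, against 126 mm for fully home. That 1–2 mm gap is within the error of my camera measurement.
- **Loose things:** The sanding block, spray can and tape look unmoved in the top and scene pictures. The picture difference there was small but not zero. I put that down to shadows and did not measure their positions again.
- **Other:** My first two jog calls were refused for missing keys, and nothing moved. The robot was clear of everything at hand-in.

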